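Seat a game cartridge on the cleaning cradle and hold the cleaner lever at its third click

ROBOT

A 6-joint arm with a two-finger parallel gripper is mounted at the origin on the work surface. World frame = base frame: x ahead of the robot, y to its left, z up, the work surface at z = 0. Lengths are in mm, angles in rad, forces in N, time in s.
With the tool pointing down it reaches from about 350 to 975 mm from the base axis. Payload 7.1 kg.
Tool frame: the origin (TCP) lies midway between the tips of the shut fingers; the grasp point (between the pads) lies 19 mm behind it (ctrl.grasp_offset is the distance from the TCP to the grasp point, in mm); z points along the fingers, y is the line along which they close (so a half turn about z gives the same grasp; the last joint's range is limited). The gripper opens to 88 mm and grips with 3 to 60 N. Pads are 20 mm wide; open, the fingers measure 115 mm over their backs; the gripper's body (75 mm by 178 mm) begins 61 mm behind the grasp point.
Start: joints at [1.22, 0.423, 1.63, -0, 1.089, -0.019], TCP at [203.559, 590.905, 222.675] pointing down, gripper open.
Joint ranges: [-3, 3], [-0.9, 2.11], [0.09, 2.58], [-1.31, 4.45], [0.11, 2.69], [-2.54, 2.54]. Speed limits (rad/s): [2.39, 2.39, 3.01, 3.14, 3.14, 3.14].

INTERFACE

Orientations are given as a rotation vector (axis times angle).
In Python, from workcell import ctrl gives the robot as it stands. The module is installed in compiled form; this text tells all that it offers.
- The arm moves only by the tool servo_tool, never from a script. Its argument "rows" is a list of rows, each a list of 7 numbers: the turn, a rotation vector about the tool's x, y, z as a fraction of full scale, then the shift along the tool's x, y, z as a fraction of full scale, then the finger opening in mm, from 0 to 87.8. A call has 1 to 10 rows; each row is the pose to reach, as a shift and turn from the pose commanded when the call began, along the tool's axes at that moment; what a row does not reach only later rows make up. Full scale, the value 1, is 20 cm for a shift and 1.5 rad for a turn. A row lasts 1/8 s, in which the tool goes at most 62.5 mm and 10.7 degrees, less where a joint would pass 70% of its speed; a pose out of reach is approached as far as the arm can. A call with a number of a shift or a turn outside -1 to 1 is refused whole. A call with a gripper value outside its range is refused whole. The fingers move at their own pace and stop on an object; the grip force is fixed at half the most. Time passes only in rows, so rows that repeat a pose let the fingers close. It gives the time, the measured TCP pose, the force, the opening and the grip force at its end, in the units of the state.
- ctrl.get_obs(): the state, without advancing time (a new reading comes with each control period).
- ctrl.get_image(name): name is "side" or "top"; returns (picture, depth): 420x560x3 uint8, red, green, blue; 420x560 float32, mm along the optical axis (not along the pixel's ray), 0 where there is no reading.
- ctrl.camera_info(name): a dict with "intrinsics" (3x3 intrinsics, pixels), "R" (3x3) and "t" (3): a world point X has camera coordinates R X + t. Camera axes: x right, y down, z forward; pixel columns grow to the right and rows downward; lengths in mm; the calibration is good to about 2 mm. A picture is of the moment at which its call begins. camera_info takes no time and is no camera call.
- ctrl.close_job(): hands the job in; it is judged then, once.
The state is a dict: "t": time; "qpos": joint angles; "qvel": joint speeds; "joint_torque": joint torques, N m; "ee_pos": TCP position; "orientation": TCP orientation; "ft_force": force on the tool from outside, world axes, zero at the start; "moment": the same for the moment, N m; "width": finger opening in mm; "grasp_force": force on a finger pad.
Only numpy, scipy, OpenCV 4.12 (cv2) and the standard library are available. Lean on these libraries where they do the work, as an engineer would, in place of code of your own. Each camera call takes 0.05 s, during which the arm holds its last target. There are 200 camera calls.

TASK

Lay the blue cartridge with the orange label on the dock's narrow sloped aluminium cradle, label up, square and centred, its brass-contact end down against the yellow lip, and let go of it. Only then press the red spring-return lever straight down with the fingertips past its first two clicks to the third (the orange mark), never running it onto its end stop, and finish while still holding it there, since it springs back when released. Leave the other cartridge, the console, the tray and the green thumbstick cap where they are.

Things in the scene. Friction and masses are not known exactly. Their poses are not given: they have to be found in the camera images.
- cartridge: The cartridge to clean: flat blue plastic box 58 x 38 x 10 mm (x, y, z), about 35 g, with an orange label on top. Lies flat, label up. Origin at the centre of its underside; z up through the label; the brass contact strips are at its -x end.
- contact_end (a point): Middle of the cartridge's lower -x edge (the contact end), at (-29, 0, 0) mm from the cartridge's origin.
- spare: The other cartridge, the same size and blue but with a plain off-white label; must stay where it is. Origin at the centre of its underside.
- dock: Fixed grey cleaning dock: deck 150 x 190 x 20 mm (y -90 to +100). Origin on the work surface, x away from its front, z up. On it: cradle on the -y side; black lever housing 45 x 50 mm centred at (20.5, 62), top 88 mm above the surface, red lever in front. Two white ticks and a lower orange one on the housing's front and back mark clicks 1, 2, 3 for the lever's arm or rear pointer.
- cradle: Sloped aluminium tongue 26 wide, 50 mm long, fixed at dock (-30, -52, 48) mm, rising 22 deg away from the dock's front; yellow lip 6 mm high at its low end, 28 mm above the deck. Origin on the tongue's top at the foot of the lip's inner face, mid-width; x up the slope, z normal to it. Seated, the cartridge's axes agree and its contact end is at the origin; its sides overhang, free for fingers.
- paddle_top (a point): Centre of the top face of the lever's red paddle, 34 (x) x 36 (y) x 8 mm, axes as the dock's. At dock (-30, 62, 80) mm at rest, so 80 mm above the work surface; it moves straight down with the lever and is 50 mm above the surface at the third click. The housing's front face is 28 mm behind it (+x).
- lever (a joint): Lever travel in m: 0 up at rest, grows as it is pressed straight down. Clicks at 0.010, 0.020, 0.030, a bump before each (0.005, 0.015, 0.025); the end stop at 0.040 must not be reached. Takes about 5 N at first, 8 to 9 N at the third click, about 10 N over the last bump. Springs back to 0 from anywhere when released.
- console: Black handheld console, 85 x 200 x 16 mm, lying flat; bystander. Origin at the centre of its underside.
- tray: Empty stainless steel tray, 150 x 100 x 14 mm; bystander. Origin at the centre of its underside.
- cap: Green hard silicone thumbstick cap, 20 mm across and 10 mm high, between dock and console; bystander. Origin at the centre of its underside.
Things that resemble listed ones, but are neither listed nor needed, are in the scene too. Of the things shaped like the dock, the grey one is meant.

How it is judged (in metres and radians):
On the way, in this order (a step that is already met when the one before it is completed fails the run):
1. the orange-label cartridge lies seated on the cradle, let go, with the lever still up (x of contact_end in the frame of cradle between -0.004 and 0.007 m and y of contact_end in the frame of cradle between -0.007 and 0.007 m and z of contact_end in the frame of cradle between -0.004 and 0.004 m and angle between the z axis of cartridge and the z axis of cradle, either way round below 0.12 rad and angle between the x axis of cartridge and the x axis of cradle, either way round below 0.2 rad and contact force between the fingers and cartridge below 0.05 N and linear speed of cartridge below 0.02 m/s and value of joint lever below 0.003 m), for 0.3 s.
2. the lever is pressed to its third click by the fingers (value of joint lever between 0.027 and 0.037 m and contact force between the fingers and lever above 2 N), for 0.3 s.
At the end, for the whole second after the job is handed in: The lever is held still by the fingers (more than 2 N) between 27 and 37 mm of travel, while the orange-label cartridge lies free on the cradle, label up: contact end within 7 mm of the lip and 7 mm of the middle, flat on the slope within 0.12 rad and square within 0.2 rad (all of step 2 and x of contact_end in the frame of cradle between -0.004 and 0.007 m and y of contact_end in the frame of cradle between -0.007 and 0.007 m and z of contact_end in the frame of cradle between -0.004 and 0.004 m and angle between the z axis of cartridge and the z axis of cradle, either way round below 0.12 rad and angle between the x axis of cartridge and the x axis of cradle, either way round below 0.2 rad and contact force between the fingers and cartridge below 0.05 N and linear speed of cartridge below 0.02 m/s and velocity of joint lever between -0.01 and 0.01 m/s); the arm keeps its last pose, push and grip.
It fails at once if the lever is pressed (over 6 mm) while the cartridge is not on the cradle (value of joint lever above 0.006 m and distance between contact_end and cradle above 0.015 m).
It fails at once if the lever is run onto its end stop (value of joint lever above 0.039 m).
It fails at once if the other cartridge, console, tray or cap is moved by more than 15 mm (distance of any of spare, console, tray, cap from where it was at the start of the episode above 0.015 m).
It also fails if it takes over 51 s, if anything falls off the work surface, if the arm or the gripper's body presses on something with over 40 N, if the wrist force passes 120 N, or if a joint passes its speed limit or range.

## Working session

There is one attempt and no reset: what is moved stays moved. The work goes in short steps, Python scripts to look and compute and a tool call to move; the robot and the scene stay as the last step left them, time stands still between calls to the robot, and variables do not carry over. Pictures are saved under pics/ and viewed, at most 10 in all, crops included, and the job is handed in when it is done.

Besides the shell and the picture viewer there is one more tool, called after ">>>" as name(argument=value, ...) on one line, values as JSON. servo_tool: Moves the arm, as the interface text tells. Its arguments: {"type":"object","properties":{"rows":{"type":"array","items":{"type":"array","items":{"type":"number"}}}},"required":["rows"]}

```bash
mkdir -p pics; cat > h.py <<'E'
import numpy as np,cv2
from workcell import ctrl
from scipy.spatial.transform import Rotation as Rn
def grab(n):
    im,d=ctrl.get_image(n); np.savez(f'{n}.npz',im=im,d=d); return im,d
def load(n):
    z=np.load(f'{n}.npz'); return z['im'],z['d']
def pts(n,uv,depth):
    c=ctrl.camera_info(n);K,R,t=[np.array(c[k],float) for k in('intrinsics','R','t')]
    r=np.c_[np.array(uv,float),np.ones(len(uv))]@np.linalg.inv(K).T
    return (r*np.array(depth,float).reshape(-1,1)-t)@R
def plane(n,uv,z):
    c=ctrl.camera_info(n);K,R,t=[np.array(c[k],float) for k in('intrinsics','R','t')]
    r=np.c_[np.array(uv,float),np.ones(len(uv))]@np.linalg.inv(K).T@R
    o=-R.T@t
    return o+r*((z-o[2])/r[:,2])[:,None]
def save(n,im): cv2.imwrite(f'pics/{n}.png',im[:,:,::-1])
E
python3 - <<'E'
from h import *
for n in('top','side'):
    im,d=grab(n); save(n+'0',im)
    c=ctrl.camera_info(n);print(n,np.round(-np.array(c['R']).T@c['t']),np.round(c['intrinsics'],1).tolist())
o=ctrl.get_obs();print(o)
E
```

```text
top [ 253.   66. 1234.] [[478.9, 0.0, 270.5], [0.0, 478.9, 210.3], [0.0, 0.0, 1.0]]
side [ 285. -580.  754.] [[387.4, 0.0, 278.8], [0.0, 387.4, 212.6], [0.0, 0.0, 1.0]]
{'t': 0.1, 'qpos': array([ 1.21998248e+00,  4.23769629e-01,  1.63061571e+00,  1.66492468e-05,
        1.08857152e+00, -1.89917456e-02]), 'qvel': array([-2.14676488e-05,  1.13499249e-04, -4.30284022e-03,  7.69667965e-04,
        1.24402269e-04,  7.37221313e-04]), 'joint_torque': array([-6.50626625e-04, -5.45606017e+01, -2.74324751e+01,  6.44742837e-02,
        1.87732698e-02, -5.68578128e-05]), 'ee_pos': array([203.39875028, 590.44892321, 221.97532968]), 'orientation': array([-5.18805031e-01, -3.09818890e+00,  2.10192222e-03]), 'ft_force': array([ 0.10202616,  0.52971896, -0.14336745]), 'moment': array([ 0.03867854, -0.0249266 , -0.02682495]), 'grasp_force': 0.0, 'width': 88.10665805253166}
```

View pics/top0.png

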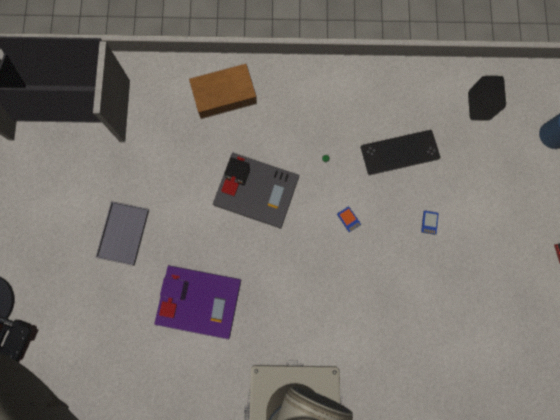

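View pics/side0.png

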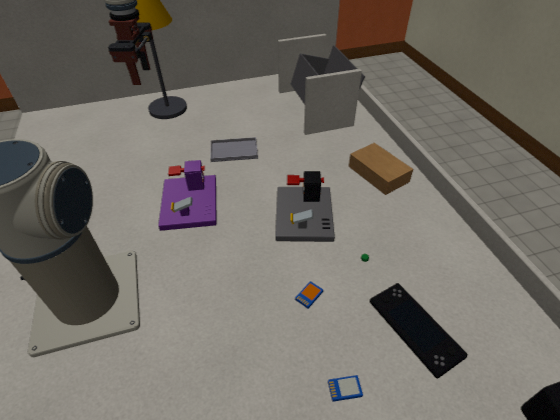

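Candidates: cartridges at top (348,218), orange label, and (430,222), white label, so the first is the one meant. Docks at top (256,190), grey, and (198,302), purple, so the grey one is meant. I'll confirm both in one enlarged crop and measure.

```bash
python3 - <<'E'
from h import *
im,d=load('top'); im2,d2=load('side')
a=cv2.resize(im[140:240,205:375],None,fx=4.5,fy=4.5,interpolation=cv2.INTER_CUBIC)[:300*2]
b=cv2.resize(im2[165:310,265:345],None,fx=3,fy=3,interpolation=cv2.INTER_CUBIC)
a=cv2.resize(a,(540,318)); c=np.zeros((435,780,3),np.uint8); c[:318,:540]=a; c[:435,540:]=b; save('crop1',c)
def big(m,box):
    x0,y0,x1,y1=box; q=np.zeros_like(m); q[y0:y1,x0:x1]=m[y0:y1,x0:x1]
    cs,_=cv2.findContours(q,0,1); return max(cs,key=cv2.contourArea)
h=cv2.cvtColor(im,cv2.COLOR_RGB2HSV).astype(int); H,S,V=h[...,0],h[...,1],h[...,2]
def rep(nm,m,box,z):
    k=big(m.astype(np.uint8),box); cc=cv2.boxPoints(cv2.minAreaRect(k)); P=plane('top',cc,z)
    M=P.mean(0); e=P[1]-P[0]; f=P[2]-P[1]
    print(nm,cv2.contourArea(k),np.round(cc.mean(0),1),'ctr',M.round(1),[ (round(np.hypot(*v[:2]),1),round(np.degrees(np.arctan2(v[1],v[0])),1)) for v in(e,f)]);return M
rep('cart label',(S>150)&((H<15)),(330,200,370,240),10)
rep('cart all',(S>110)&((H<15)|((H>100)&(H<135))),(330,200,370,240),10)
rep('spare all',(S>110)&(H>100)&(H<135),(415,200,445,240),10)
rep('deck',(V<115),(205,145,310,235),20)
rep('paddle',(S>150)&((H<8)|(H>172)),(215,172,242,200),80)
rep('tongue',(V>130)&(S<60)&True,(262,180,290,212),57)
rep('lip',(S>90)&(H>15)&(H<35),(262,190,290,215),52)
print(im[220:232,348:364:3].tolist()[0][:2], h[195,278],h[206,274])
E
```

```text
cart label 99.0 [347.4 216.4] ctr [ 482.6 -134.4   10. ] [(np.float64(25.8), np.float64(-55.4)), (np.float64(30.3), np.float64(-147.2))]
cart all 151.0 [348.1 219.4] ctr [ 474.7 -136.1   10. ] [(np.float64(35.8), np.float64(-50.6)), (np.float64(45.7), np.float64(-142.1))]
spare all 35.5 [429. 221.] ctr [ 474.  -346.2   10. ] [(np.float64(36.6), np.float64(-89.1)), (np.float64(52.9), np.float64(177.1))]
deck 4045.5 [255.6 189.8] ctr [548.3 105.7  20. ] [(np.float64(154.0), np.float64(-16.4)), (np.float64(194.9), np.float64(-108.7))]
paddle 169.5 [230.4 184.7] ctr [544.9 166.4  80. ] [(np.float64(45.8), np.float64(-18.1)), (np.float64(33.8), np.float64(-110.1))]
tongue 1.5 [288.5 209. ] ctr [490.2  20.9  57. ] [(np.float64(2.5), np.float64(-89.1)), (np.float64(10.2), np.float64(-179.5))]
lip 19.0 [272.1 205.7] ctr [499.   62.1  52. ] [(np.float64(6.5), np.float64(-17.1)), (np.float64(27.2), np.float64(-107.9))]
[[160, 75, 34], [156, 72, 32]] [ 93  18 128] [ 19 195 140]
```

View pics/crop1.png

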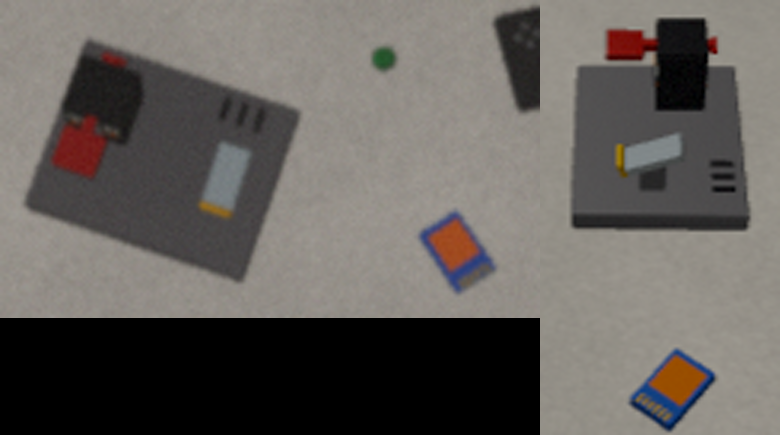

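Crop confirms: grey dock, orange cartridge with its contact end at the lower right, i.e. world (-x,-y). Next I refine the poses.

```bash
cat > m.py <<'E'
from h import *
def refine(n,box,fn,z,up=6):
    im,_=load(n); x0,y0,x1,y1=box
    a=cv2.resize(im[y0:y1,x0:x1],None,fx=up,fy=up,interpolation=cv2.INTER_CUBIC)
    m=fn(cv2.cvtColor(a,cv2.COLOR_RGB2HSV).astype(int)).astype(np.uint8)
    cs,_=cv2.findContours(m,0,1); k=max(cs,key=cv2.contourArea).reshape(-1,2)
    P=plane(n,(k+.5)/up-.5+[x0,y0],z)
    r=cv2.minAreaRect(P[:,:2].astype(np.float32)); c=cv2.boxPoints(r)
    out=[(round(float(np.hypot(*v)),1),round(float(np.degrees(np.arctan2(v[1],v[0]))%180),1)) for v in(c[1]-c[0],c[2]-c[1])]
    print(n,np.round(r[0],1),out); return r
E
python3 - <<'E'
from m import *
org=lambda h:(h[...,1]>130)&(h[...,0]<20)
blu=lambda h:((h[...,1]>75)&((h[...,0]<20)|((h[...,0]>95)&(h[...,0]<140))))
yel=lambda h:(h[...,1]>110)&(h[...,0]>13)&(h[...,0]<35)
red=lambda h:(h[...,1]>130)&((h[...,0]<8)|(h[...,0]>172))
ton=lambda h:(h[...,2]>105)&(h[...,1]<70)&(h[...,0]>60)
for n,b in(('top',(334,200,366,236)),('side',(290,276,330,312))):
    print('label');refine(n,b,org,10);print('all');refine(n,b,blu,10)
for n,b in(('top',(264,180,286,212)),('side',(284,205,316,226))):
    print('lip');refine(n,b,yel,52);print('tongue');refine(n,b,ton,57)
print('paddle')
refine('top',(218,174,242,200),red,80);refine('side',(282,172,303,188),red,78)
E
```

```text
label
top [ 482.4 -134.5] [(28.3, 124.4), (31.8, 34.4)]
all
top [ 482.5 -134.5] [(29.5, 123.9), (32.7, 33.9)]
label
side [ 482.3 -133.8] [(29.5, 123.2), (33.2, 33.2)]
all
side [ 476.2 -139.5] [(39.7, 123.5), (61.3, 33.5)]
lip
top [499.1  61.8] [(7.0, 161.6), (27.7, 71.6)]
tongue
top [526.7  52.9] [(48.1, 163.2), (25.0, 73.2)]
lip
side [498.9  57.4] [(8.9, 167.0), (39.1, 77.0)]
tongue
side [526.2  54.4] [(25.2, 93.5), (57.0, 3.5)]
paddle
top [545.1 166.5] [(48.0, 161.9), (35.9, 71.9)]
side [543.7 166.7] [(41.2, 162.4), (40.3, 72.4)]
```

```bash
cat > p.py <<'E'
from h import *
def rot(yaw,tilt=0): # tool x = object x
    return Rn.from_euler('ZY',[yaw,-tilt],degrees=True)*Rn.from_matrix(np.diag([1,-1,-1.]))
def chain(*wps,cur=None):
    o=ctrl.get_obs(); p,R=(o['ee_pos'],Rn.from_rotvec(o['orientation'])) if cur is None else cur
    print('now',round(o['t'],2),p.round(1),'ft',o['ft_force'].round(1),'w',round(o['width'],1),'q',o['qpos'].round(2))
    for q,yaw,tilt in wps:
        q=np.array(q,float);Q=rot(yaw,tilt)
        print(q.round(1),yaw,tilt,'->',((R.inv()*Q).as_rotvec()/1.5).round(3).tolist(),(R.inv().apply(q-p)/200).round(4).tolist())
        p,R=q,Q
    return p,R
E
python3 - <<'E'
from p import *
chain(([290,360,200],118,0),([380,100,160],76,0),([477,-138,100],33.7,0),([477,-138,40],33.7,0))
E
```

```text
now 0.1 [203.4 590.4 222. ] ft [ 0.1  0.5 -0.1] w 88.1 q [ 1.22  0.42  1.63  0.    1.09 -0.02]
[290. 360. 200.] 118 0 -> [-0.001, 0.0, 0.5] [-0.7848, -0.9482, 0.1111]
[380. 100. 160.] 76 0 -> [0.0, 0.0, 0.489] [-1.3591, -0.213, 0.2]
[ 477. -138.  100.] 33.7 0 -> [0.0, 0.0, 0.492] [-1.0373, 0.7585, 0.3]
[ 477. -138.   40.] 33.7 0 -> [0.0, 0.0, 0.0] [0.0, 0.0, 0.3]
```

>>> servo_tool(rows=[[0, 0, 0.25, -0.4, -0.5, 0.05, 60], [0, 0, 0.5, -0.785, -0.948, 0.11, 60], [0, 0, 0.5, -0.785, -0.948, 0.11, 60], [0, 0, 0.5, -0.785, -0.948, 0.11, 60], [0, 0, 0.5, -0.785, -0.948, 0.11, 60], [0, 0, 0.5, -0.785, -0.948, 0.11, 60]])

```text
t: 0.85
ee_pos: [290.5, 361.0, 200.9]
orientation: [-1.617, -2.693, -0.001]
ft_force: [-0.0, 0.5, 0.8]
width: 60.3
grasp_force: 0.0
```

>>> servo_tool(rows=[[0, 0, 0.25, -0.5, -0.08, 0.08, 60], [0, 0, 0.49, -1, -0.157, 0.15, 60], [0, 0, 0.49, -1, -0.157, 0.15, 60], [0, 0, 0.49, -1, -0.157, 0.15, 60], [0, 0, 0.49, -1, -0.157, 0.15, 60]])

```text
t: 1.48
ee_pos: [357.2, 169.6, 170.7]
orientation: [-2.476, -1.934, -0.001]
ft_force: [0.8, -0.2, -0.2]
width: 59.7
grasp_force: 0.0
```

```bash
python3 - <<'E'
from p import *
chain(([420,-30,120],33.7,0),([477,-138,50],33.7,0))
E
```

```text
now 1.48 [357.2 169.6 170.7] ft [ 0.8 -0.2 -0.2] w 59.7 q [0.41 0.17 2.15 0.   0.82 0.66]
[420. -30. 120.] 33.7 0 -> [-0.0, -0.0, 0.492] [-0.892, 0.5465, 0.2532]
[ 477. -138.   50.] 33.7 0 -> [0.0, 0.0, 0.0] [-0.0625, 0.6074, 0.35]
```

>>> servo_tool(rows=[[0, 0, 0.25, -0.45, 0.27, 0.12, 60], [0, 0, 0.492, -0.892, 0.547, 0.253, 60], [0, 0, 0.492, -0.892, 0.547, 0.253, 60], [0, 0, 0.492, -0.892, 0.547, 0.253, 60], [0, 0, 0.492, -0.892, 0.547, 0.253, 60], [0, 0, 0.492, -0.892, 0.547, 0.253, 60]])

```text
t: 2.22
ee_pos: [419.4, -28.9, 120.2]
orientation: [-3.004, -0.918, -0.0]
ft_force: [-0.6, -0.3, -0.4]
width: 60.2
grasp_force: 0.0
```

>>> servo_tool(rows=[[0, 0, 0, -0.03, 0.3, 0.15, 60], [0, 0, 0, -0.062, 0.607, 0.35, 60], [0, 0, 0, -0.062, 0.607, 0.35, 60], [0, 0, 0, -0.062, 0.607, 0.35, 60], [0, 0, 0, -0.062, 0.607, 0.35, 60]])

```text
t: 2.85
ee_pos: [475.6, -136.8, 50.8]
orientation: [-3.006, -0.912, 0.0]
ft_force: [-1.0, 0.4, 0.2]
width: 60.2
grasp_force: 0.0
```

```bash
python3 - <<'E'
from p import *
chain(([477,-138,20],33.7,0),([477,-138,3],33.7,0))
im,d=grab('side'); a=im[215:335,235:385]; save('pre',cv2.resize(a,None,fx=4,fy=4,interpolation=cv2.INTER_CUBIC))
E
```

```text
now 2.85 [ 475.6 -136.8   50.8] ft [-1.   0.4  0.2] w 60.2 q [-0.3   0.52  2.01  0.    0.61  0.68]
[ 477. -138.   20.] 33.7 0 -> [-0.0, -0.0, 0.001] [0.0026, 0.009, 0.154]
[ 477. -138.    3.] 33.7 0 -> [0.0, 0.0, 0.0] [0.0, 0.0, 0.085]
```

View pics/pre.png

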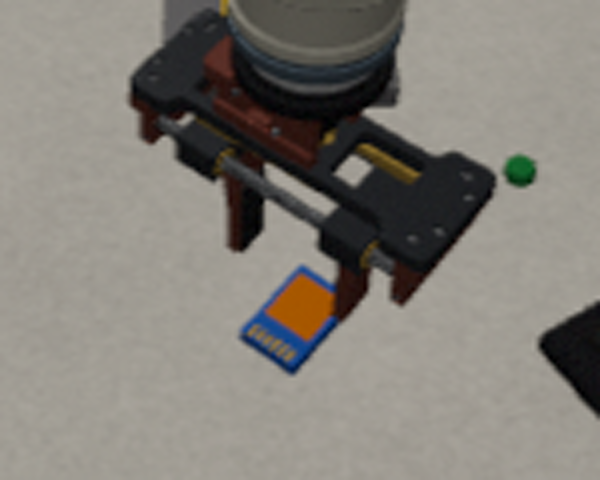

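The fingers straddle the cartridge (crop 240-340, 265-370), one each side along its width. Descending and gripping.

>>> servo_tool(rows=[[0, 0, 0, 0.003, 0.008, 0.1, 60], [0, 0, 0, 0.003, 0.008, 0.2, 60], [0, 0, 0, 0.003, 0.008, 0.238, 60], [0, 0, 0, 0.003, 0.008, 0.238, 60], [0, 0, 0, 0.003, 0.008, 0.238, 60]])

```text
t: 3.52
ee_pos: [477.8, -139.4, 3.2]
orientation: [3.007, 0.909, 0.001]
ft_force: [0.4, -0.6, 0.0]
width: 59.7
grasp_force: 0.0
```

>>> servo_tool(rows=[[0, 0, 0, 0, 0, 0, 45], [0, 0, 0, 0, 0, 0, 34], [0, 0, 0, 0, 0, 0, 30], [0, 0, 0, 0, 0, 0, 30], [0, 0, 0, 0, 0, 0, 30]])

```text
t: 4.15
ee_pos: [477.5, -139.5, 2.7]
orientation: [3.007, 0.908, 0.0]
ft_force: [-1.4, -0.1, 5.2]
width: 37.9
grasp_force: 30.0
```

>>> servo_tool(rows=[[0, 0, 0, 0, 0, -0.1, 30], [0, 0, 0, 0, 0, -0.3, 30], [0, 0, 0, 0, 0, -0.6, 30], [0, 0, 0, 0, 0, -0.6, 30], [0, 0, 0, 0, 0, -0.6, 30]])

```text
t: 4.78
ee_pos: [477.0, -139.3, 122.1]
orientation: [-3.007, -0.909, 0.0]
ft_force: [-0.4, 0.1, -1.1]
width: 37.9
grasp_force: 30.0
```

```bash
python3 - <<'E'
from p import *
o=np.array([504.3,59.8,48]); yaw=-17.6
C=Rn.from_euler('ZY',[yaw,-22],degrees=True)
t=lambda x,y,z:o+C.apply([x,y,z])
w=chain((t(31,0,70)*[1,1,1]-[0,80,0],8,0),(t(31,0,70),yaw,22),(t(31,0,20),yaw,22),(t(31,0,3.5),yaw,22))
E
```

```text
now 4.78 [ 477.  -139.3  122.1] ft [-0.4  0.1 -1.1] w 37.9 q [-0.31  0.39  1.98 -0.    0.77  0.68]
[506.7 -21.  124.5] 8 0 -> [-0.0, 0.0, 0.298] [0.4514, -0.4105, -0.012]
[506.7  59.  124.5] -17.6 22 -> [-0.057, 0.252, 0.294] [0.0557, -0.3961, 0.0]
[524.6  53.4  78.2] -17.6 22 -> [0.0, 0.0, 0.0] [-0.0, -0.0, 0.25]
[530.4  51.5  62.9] -17.6 22 -> [0.0, 0.0, 0.0] [0.0, 0.0, 0.0825]
```

>>> servo_tool(rows=[[0, 0, 0.15, 0.225, -0.205, 0, 30], [0, 0, 0.298, 0.451, -0.41, -0.012, 30], [0, 0, 0.298, 0.451, -0.41, -0.012, 30], [0, 0, 0.298, 0.451, -0.41, -0.012, 30], [0, 0, 0.298, 0.451, -0.41, -0.012, 30]])

```text
t: 5.4
ee_pos: [506.2, -21.7, 123.7]
orientation: [-3.134, -0.223, 0.004]
ft_force: [0.5, 0.6, 0.0]
width: 37.6
grasp_force: 30.0
```

>>> servo_tool(rows=[[-0.02, 0.085, 0.1, 0.02, -0.13, 0, 30], [-0.04, 0.17, 0.2, 0.04, -0.26, 0, 30], [-0.057, 0.252, 0.294, 0.056, -0.396, 0, 30], [-0.057, 0.252, 0.294, 0.056, -0.396, 0, 30], [-0.057, 0.252, 0.294, 0.056, -0.396, 0, 30], [-0.057, 0.252, 0.294, 0.056, -0.396, 0, 30], [-0.057, 0.252, 0.294, 0.056, -0.396, 0, 30]])

```text
t: 6.28
ee_pos: [508.2, 56.5, 126.5]
orientation: [2.997, -0.464, 0.576]
ft_force: [-0.3, 0.1, -0.5]
width: 37.6
grasp_force: 30.0
```

```bash
python3 - <<'E'
from p import *
o=np.array([504.3,59.8,48]); yaw=-17.6
C=Rn.from_euler('ZY',[yaw,-22],degrees=True)
t=lambda x,y,z:o+C.apply([x,y,z])
w=chain((t(31,0,20),yaw,22),(t(31,0,3.5),yaw,22))
im,d=grab('side'); save('pl',cv2.resize(im[150:270,225:375],None,fx=4,fy=4,interpolation=cv2.INTER_CUBIC))
E
```

```text
now 6.28 [508.2  56.5 126.5] ft [-0.3  0.1 -0.5] w 37.6 q [ 0.19  0.32  2.17 -0.53  0.36  2.54]
[524.6  53.4  78.2] -17.6 22 -> [-0.002, 0.003, -0.0] [-0.0125, -0.009, 0.2554]
[530.4  51.5  62.9] -17.6 22 -> [0.0, 0.0, 0.0] [0.0, 0.0, 0.0825]
```

View pics/pl.png

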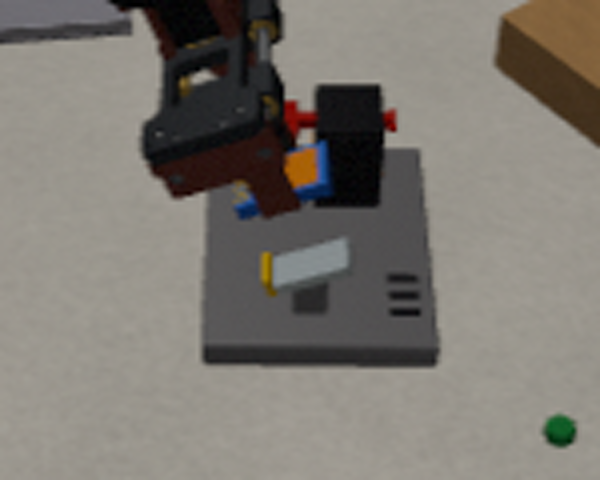

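The cartridge is held level with the cradle slope, but joint 6 sits at its limit (2.54) there. I'll set it down on the free table, take the half-turn grasp and come back.

```bash
python3 - <<'E'
from p import *
chain(([495,-20,130],0,0),([470,-110,60],0,0),([470,-110,3.5],0,0))
E
```

```text
now 6.33 [508.3  56.6 126.6] ft [-0.8 -0.5 -1.4] w 37.2 q [ 0.19  0.32  2.17 -0.53  0.36  2.54]
[495. -20. 130.] 0 0 -> [0.037, -0.251, -0.202] [0.0553, 0.385, 0.0025]
[ 470. -110.   60.] 0 0 -> [0.0, 0.0, 0.0] [-0.125, 0.45, 0.35]
[ 470.  -110.     3.5] 0 0 -> [0.0, 0.0, 0.0] [0.0, 0.0, 0.2825]
```

>>> servo_tool(rows=[[0.012, -0.08, -0.07, 0.02, 0.13, 0, 30], [0.025, -0.16, -0.14, 0.04, 0.26, 0, 30], [0.037, -0.251, -0.202, 0.055, 0.385, 0.002, 30], [0.037, -0.251, -0.202, 0.055, 0.385, 0.002, 30], [0.037, -0.251, -0.202, 0.055, 0.385, 0.002, 30], [0.037, -0.251, -0.202, 0.055, 0.385, 0.002, 30]])

```text
t: 7.08
ee_pos: [494.1, -19.3, 129.6]
orientation: [3.14, -0.002, 0.002]
ft_force: [-0.5, 0.1, -0.5]
width: 37.6
grasp_force: 30.0
```

>>> servo_tool(rows=[[0, 0, 0, -0.06, 0.22, 0.17, 30], [0, 0, 0, -0.125, 0.45, 0.35, 30], [0, 0, 0, -0.125, 0.45, 0.35, 30], [0, 0, 0, -0.125, 0.45, 0.35, 30], [0, 0, 0, -0.125, 0.45, 0.35, 30]])

```text
t: 7.7
ee_pos: [470.9, -108.3, 61.0]
orientation: [3.141, 0.005, 0.005]
ft_force: [0.1, 0.6, -1.0]
width: 37.4
grasp_force: 30.0
```

```bash
python3 - <<'E'
from p import *
chain(([470,-110,3.5],0,0))
E
```

```text
now 7.7 [ 470.9 -108.3   61. ] ft [ 0.1  0.6 -1. ] w 37.4 q [-0.25  0.49  2.03 -0.    0.62  1.32]
[ 470.  -110.     3.5] 0 0 -> [0.001, -0.002, 0.002] [-0.0052, 0.0082, 0.2877]
```

>>> servo_tool(rows=[[0, 0, 0, 0, 0, 0.12, 30], [0, 0, 0, 0, 0, 0.22, 30], [0, 0, 0, 0, 0, 0.27, 30], [0, 0, 0, 0, 0, 0.288, 30], [0, 0, 0, 0, 0, 0.288, 30], [0, 0, 0, 0, 0, 0.288, 30]])

```text
t: 8.45
ee_pos: [470.6, -109.3, 3.1]
orientation: [3.141, 0.003, 0.003]
ft_force: [0.3, 0.1, 0.6]
width: 37.5
grasp_force: 30.0
```

>>> servo_tool(rows=[[0, 0, 0, 0, 0, 0, 45], [0, 0, 0, 0, 0, 0, 60], [0, 0, 0, 0, 0, 0, 60], [0, 0, 0, 0, 0, -0.2, 60], [0, 0, 0, 0, 0, -0.3, 60], [0, 0, 0, 0, 0, -0.3, 60]])

```text
t: 9.2
ee_pos: [471.1, -109.6, 63.7]
orientation: [3.14, 0.003, 0.006]
ft_force: [0.2, 0.4, -1.5]
width: 60.4
grasp_force: 0.0
```

>>> servo_tool(rows=[[0, 0, -0.3, 0, 0, 0, 60], [0, 0, -0.6, 0, 0, 0, 60], [0, 0, -1, 0, 0, 0, 60], [0, 0, -1, 0, 0, 0, 60], [0, 0, -1, 0, 0, 0, 60], [0, 0, -1, 0, 0, 0, 60], [0, 0, -1, 0, 0, 0, 60], [0, 0, -1, 0, 0, 0, 60], [0, 0, -1, 0, 0, 0, 60], [0, 0, -1, 0, 0, 0, 60]])

```text
t: 10.45
ee_pos: [469.7, -109.2, 62.0]
orientation: [2.301, 2.139, -0.0]
ft_force: [-0.2, 0.3, 0.0]
width: 60.0
grasp_force: 0.0
```

>>> servo_tool(rows=[[0, 0, -0.3, 0, 0, 0, 60], [0, 0, -0.6, 0, 0, 0, 60], [0, 0, -1, 0, 0, 0, 60], [0, 0, -1, 0, 0, 0, 60], [0, 0, -1, 0, 0, 0, 60], [0, 0, -1, 0, 0, 0, 60], [0, 0, -1, 0, 0, 0, 60], [0, 0, -1, 0, 0, 0, 60], [0, 0, -1, 0, 0, 0, 60], [0, 0, -1, 0, 0, 0, 60]])

```text
t: 11.7
ee_pos: [470.0, -109.3, 62.4]
orientation: [0.227, 3.133, -0.0]
ft_force: [-0.7, -0.8, -0.1]
width: 59.9
grasp_force: 0.0
```

```bash
python3 - <<'E'
from p import *
from m import *
chain(([470,-110,3],180,0))
grab('side'); grab('top')
org=lambda h:(h[...,1]>130)&(h[...,0]<20)
im,_=load('side')
h=cv2.cvtColor(im,cv2.COLOR_RGB2HSV).astype(int); m=org(h).astype(np.uint8); m[:240]=0
ys,xs=np.nonzero(m[:330,260:340]); print(xs.min()+260,xs.max()+260,ys.min(),ys.max())
refine('side',(270,260,325,310),org,10); 
im,_=load('side'); save('fl',cv2.resize(im[215:335,235:385],None,fx=4,fy=4,interpolation=cv2.INTER_CUBIC))
E
```

```text
now 11.7 [ 470.  -109.3   62.4] ft [-0.7 -0.8 -0.1] w 59.9 q [-0.25  0.48  2.03 -0.    0.62 -1.68]
[ 470. -110.    3.] 180 0 -> [-0.0, 0.001, -0.096] [-0.0003, -0.0033, 0.2972]
293 329 240 289
side [ 492.4 -105.4] [(70.9, 166.1), (48.3, 76.1)]
```

View pics/fl.png

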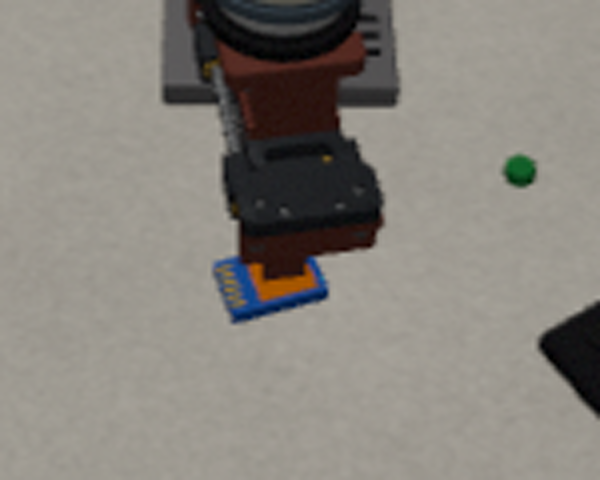

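The cartridge (crop 215-328, 258-320) lies flat, label up, at yaw ≈ 0 under the flipped gripper. Regrasping.

>>> servo_tool(rows=[[0, 0, -0.096, 0.002, 0, 0.1, 60], [0, 0, -0.096, 0.002, 0, 0.2, 60], [0, 0, -0.096, 0.002, 0, 0.28, 60], [0, 0, -0.096, 0.002, 0, 0.297, 60], [0, 0, -0.096, 0.002, 0, 0.297, 60]])

```text
t: 12.42
ee_pos: [469.7, -109.3, 3.1]
orientation: [-0.006, 3.141, -0.0]
ft_force: [-0.6, 0.1, -0.6]
width: 59.9
grasp_force: 0.0
```

>>> servo_tool(rows=[[0, 0, 0, 0, 0, 0, 45], [0, 0, 0, 0, 0, 0, 34], [0, 0, 0, 0, 0, 0, 30], [0, 0, 0, 0, 0, 0, 30], [0, 0, 0, 0, 0, 0, 30]])

```text
t: 13.05
ee_pos: [470.0, -109.4, 3.5]
orientation: [-0.006, 3.14, -0.001]
ft_force: [-0.9, 1.1, 6.4]
width: 37.3
grasp_force: 30.0
```

>>> servo_tool(rows=[[0, 0, 0, 0, 0, -0.1, 30], [0, 0, 0, 0, 0, -0.3, 30], [0, 0, 0, 0, 0, -0.6, 30], [0, 0, 0, 0, 0, -0.6, 30], [0, 0, 0, 0, 0, -0.6, 30]])

```text
t: 13.68
ee_pos: [469.2, -109.2, 122.9]
orientation: [-0.007, 3.141, -0.001]
ft_force: [-0.3, 0.6, -0.9]
width: 37.5
grasp_force: 30.0
```

```bash
cat >> p.py <<'E'
o=np.array([504.3,59.8,48]); yaw=-17.6
C=Rn.from_euler('ZY',[yaw,-22],degrees=True)
t=lambda x,y,z:o+C.apply([x,y,z])
E
python3 - <<'E'
from p import *
chain((t(31,0,70)-[0,40,0],180-8,0),(t(31,0,70),180+yaw,-22),(t(31,0,20),180+yaw,-22))
E
```

```text
now 13.68 [ 469.2 -109.2  122.9] ft [-0.3  0.6 -0.9] w 37.5 q [-0.25  0.37  2.01 -0.    0.76 -1.83]
[506.7  19.  124.5] 172 0 -> [-0.0, 0.001, 0.096] [-0.1902, 0.6402, -0.0083]
[506.7  59.  124.5] 162.4 -22 -> [0.021, -0.255, 0.11] [0.0278, 0.1981, 0.0]
[524.6  53.4  78.2] 162.4 -22 -> [0.0, 0.0, 0.0] [0.0, 0.0, 0.25]
```

>>> servo_tool(rows=[[0, 0, 0.03, -0.06, 0.21, 0, 30], [0, 0, 0.06, -0.12, 0.42, 0, 30], [0, 0, 0.096, -0.19, 0.64, -0.008, 30], [0, 0, 0.096, -0.19, 0.64, -0.008, 30], [0, 0, 0.096, -0.19, 0.64, -0.008, 30]])

```text
t: 14.3
ee_pos: [505.7, 18.6, 123.2]
orientation: [-0.217, -3.132, 0.001]
ft_force: [0.1, -0.5, -0.8]
width: 37.5
grasp_force: 30.0
```

>>> servo_tool(rows=[[0.007, -0.085, 0.037, 0.01, 0.07, 0, 30], [0.014, -0.17, 0.074, 0.02, 0.14, 0, 30], [0.021, -0.255, 0.11, 0.028, 0.198, 0, 30], [0.021, -0.255, 0.11, 0.028, 0.198, 0, 30], [0.021, -0.255, 0.11, 0.028, 0.198, 0, 30], [0.021, -0.255, 0.11, 0.028, 0.198, 0, 30]])

```text
t: 15.05
ee_pos: [507.1, 58.0, 124.6]
orientation: [0.423, 2.729, -0.082]
ft_force: [0.2, -0.4, -0.5]
width: 37.6
grasp_force: 30.0
```

```bash
python3 - <<'E'
from p import *
chain((t(31.5,0,18),180+yaw,-22))
E
```

```text
now 15.05 [507.1  58.  124.6] ft [ 0.2 -0.4 -0.5] w 37.6 q [ 0.2   0.32  2.18 -0.55  0.35 -0.57]
[525.7  53.   76.5] 162.4 -22 -> [-0.0, -0.0, -0.0] [0.0006, 0.0044, 0.259]
```

Good. Now I lower it to hover 15 mm above the seat and look from both views.

>>> servo_tool(rows=[[0, 0, 0, 0, 0.004, 0.1, 30], [0, 0, 0, 0, 0.004, 0.2, 30], [0, 0, 0, 0, 0.004, 0.259, 30], [0, 0, 0, 0, 0.004, 0.259, 30], [0, 0, 0, 0, 0.004, 0.259, 30]])

```text
t: 15.68
ee_pos: [526.1, 53.4, 77.0]
orientation: [0.423, 2.728, -0.082]
ft_force: [0.1, 0.4, -0.8]
width: 37.5
grasp_force: 30.0
```

```bash
python3 - <<'E'
from p import *
chain((t(31.5,0,3.5),180+yaw,-22))
im,_=grab('side'); a=cv2.resize(im[170:260,255:355],(400,360),interpolation=cv2.INTER_CUBIC)
im,_=grab('top'); b=cv2.resize(im[165:255,225:325],(400,360),interpolation=cv2.INTER_CUBIC)
save('hov',np.hstack([a,b]))
E
```

```text
now 15.68 [526.1  53.4  77. ] ft [ 0.1  0.4 -0.8] w 37.5 q [ 0.18  0.45  2.16 -0.75  0.26 -0.38]
[530.9  51.4  63. ] 162.4 -22 -> [0.0, 0.0, -0.0] [0.002, -0.0022, 0.0744]
```

View pics/hov.png

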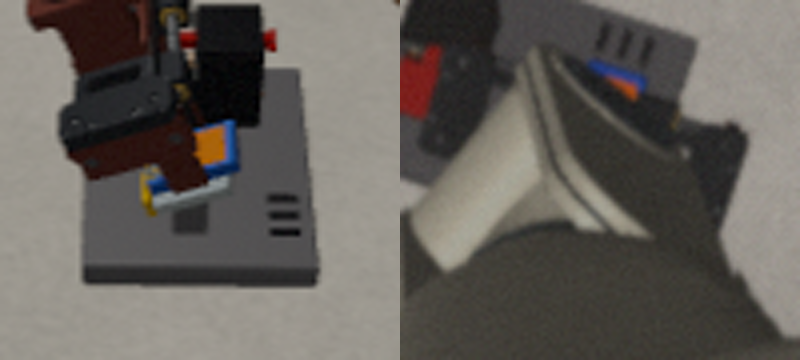

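The side view (left, 150-240, 120-210) shows the cartridge parallel to and above the tongue, contact end by the yellow lip. Lowering.

>>> servo_tool(rows=[[0, 0, 0, 0.002, -0.002, 0.025, 30], [0, 0, 0, 0.002, -0.002, 0.045, 30], [0, 0, 0, 0.002, -0.002, 0.06, 30], [0, 0, 0, 0.002, -0.002, 0.068, 30], [0, 0, 0, 0.002, -0.002, 0.068, 30]])

```text
t: 16.4
ee_pos: [530.1, 52.0, 63.8]
orientation: [0.422, 2.728, -0.082]
ft_force: [0.1, -0.6, -0.9]
width: 37.4
grasp_force: 30.0
```

>>> servo_tool(rows=[[0, 0, 0, 0, 0, 0.004, 30], [0, 0, 0, 0, 0, 0.007, 30], [0, 0, 0, 0, 0, 0.007, 30]])

```text
t: 16.77
ee_pos: [530.6, 52.0, 63.1]
orientation: [0.422, 2.728, -0.081]
ft_force: [-4.3, 0.9, 5.8]
width: 37.6
grasp_force: 30.0
```

Contact with the cradle (about 7 N). Releasing and backing off along the normal.

>>> servo_tool(rows=[[0, 0, 0, 0, 0, 0, 40], [0, 0, 0, 0, 0, 0, 46], [0, 0, 0, 0, 0, 0, 54], [0, 0, 0, 0, 0, 0, 54], [0, 0, 0, 0, 0, -0.1, 54], [0, 0, 0, 0, 0, -0.3, 54], [0, 0, 0, 0, 0, -0.5, 54], [0, 0, 0, 0, 0, -0.5, 54]])

```text
t: 17.77
ee_pos: [495.7, 63.7, 157.8]
orientation: [0.421, 2.724, -0.079]
ft_force: [0.1, 0.1, -0.9]
width: 54.2
grasp_force: 0.0
```

```bash
python3 - <<'E'
from p import *
pd=np.array([546.8+1.5,100.9,0])+Rn.from_euler('Z',yaw,degrees=True).apply([-30,62,0]); print('paddle',pd)
chain(([440,90,170],180+yaw,0),((*pd[:2],120),180+yaw,0))
E
```

```text
paddle [538.45121319 169.06891813   0.        ]
now 17.77 [495.7  63.7 157.8] ft [ 0.1  0.1 -0.9] w 54.2 q [ 0.22  0.24  2.18 -0.48  0.42 -0.64]
[440.  90. 170.] 162.4 0 -> [0.002, 0.259, 0.0] [0.2595, 0.0415, -0.1721]
[538.5 169.1 120. ] 162.4 0 -> [0.0, 0.0, 0.0] [-0.3497, 0.5257, 0.25]
```

>>> servo_tool(rows=[[0, 0.09, 0, 0.09, 0.02, -0.06, 54], [0, 0.18, 0, 0.18, 0.04, -0.12, 54], [0, 0.259, 0, 0.26, 0.042, -0.172, 20], [0, 0.259, 0, 0.26, 0.042, -0.172, 0], [0, 0.259, 0, 0.26, 0.042, -0.172, 0], [0, 0.259, 0, 0.26, 0.042, -0.172, 0]])

```text
t: 18.52
ee_pos: [438.7, 89.4, 167.1]
orientation: [-0.479, -3.101, -0.0]
ft_force: [-0.2, -0.5, -1.0]
width: 17.7
grasp_force: 0.0
```

```bash
python3 - <<'E'
from p import *
from m import *
im,_=grab('side'); a=cv2.resize(im[170:260,255:355],(400,360),interpolation=cv2.INTER_CUBIC)
im,_=grab('top'); b=cv2.resize(im[140:230,215:315],(400,360),interpolation=cv2.INTER_CUBIC)
save('rel',np.hstack([a,b]))
org=lambda h:(h[...,1]>130)&(h[...,0]<18)
E=t(29+6.4+1,0,10); print('expected label ctr',E.round(1))
for n,bx in (('side',(290,196,325,226)),('top',(255,165,300,215))): refine(n,bx,org,E[2])
chain(((538.5,169.1,120),180+yaw,0))
E
```

```text
expected label ctr [532.9  50.7  70.9]
side [535.2  52.6] [(27.2, 93.5), (40.9, 3.5)]Traceback (most recent call last):
  File "<stdin>", line 8, in <module>
  File "m.py", line 6, in refine
    cs,_=cv2.findContours(m,0,1); k=max(cs,key=cv2.contourArea).reshape(-1,2)
                                    ~~~^^^^^^^^^^^^^^^^^^^^^^^^
ValueError: max() iterable argument is empty
```

View pics/rel.png

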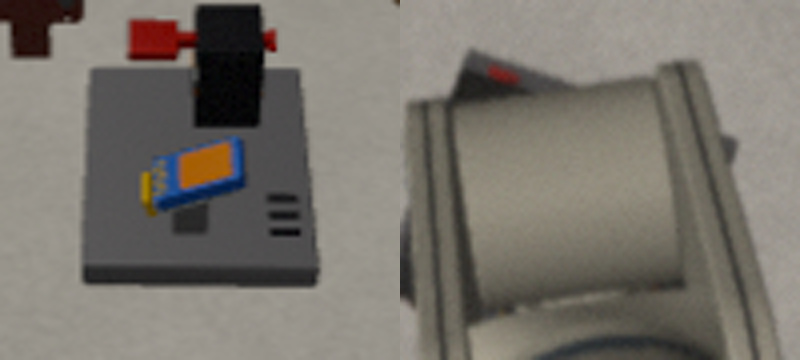

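The cartridge is seated with its contact end at the lip (left 140-245, 135-212), label up and square, with the lever still up. Now the lever.

```bash
python3 - <<'E'
from p import *
chain(((537.5,168.9,105),180+yaw,0))
E
```

```text
now 18.62 [438.9  89.5 167.4] ft [ 0.4 -0.1  0.4] w 9.1 q [ 0.17  0.25  2.05  0.    0.84 -1.09]
[537.5 168.9 105. ] 162.4 0 -> [-0.0, -0.003, 0.0] [-0.3515, 0.5273, 0.3107]
```

>>> servo_tool(rows=[[0, 0, 0, -0.1, 0.18, 0, 0], [0, 0, 0, -0.25, 0.38, 0.05, 0], [0, 0, 0, -0.35, 0.527, 0.15, 0], [0, 0, 0, -0.351, 0.527, 0.25, 0], [0, 0, 0, -0.351, 0.527, 0.31, 0], [0, 0, 0, -0.351, 0.527, 0.31, 0], [0, 0, 0, -0.351, 0.527, 0.31, 0]])

```text
t: 19.5
ee_pos: [537.9, 168.9, 106.2]
orientation: [-0.48, -3.101, -0.002]
ft_force: [0.4, 0.2, 0.5]
width: 0.4
grasp_force: 0.0
```

```bash
python3 - <<'E'
from p import *
from m import *
chain(((537.5,168.9,70),180+yaw,0),((537.5,168.9,49.5),180+yaw,0))
im,_=grab('side'); a=cv2.resize(im[140:230,255:355],(400,360),interpolation=cv2.INTER_CUBIC)
im,_=grab('top'); b=cv2.resize(im[140:230,215:315],(400,360),interpolation=cv2.INTER_CUBIC)
save('pre2',np.hstack([a,b]))
E
```

```text
now 19.5 [537.9 168.9 106.2] ft [0.4 0.2 0.5] w 0.4 q [ 0.28  0.5   1.84  0.    0.81 -0.98]
[537.5 168.9  70. ] 162.4 0 -> [0.001, -0.002, 0.0] [0.0013, -0.0006, 0.1808]
[537.5 168.9  49.5] 162.4 0 -> [0.0, 0.0, 0.0] [0.0, 0.0, 0.1025]
```

View pics/pre2.png

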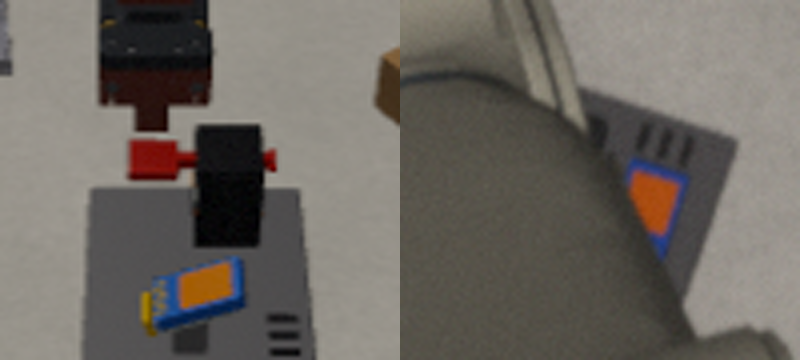

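Closed fingertips are directly over the paddle (left 135-165, 130 above 130-178), and the cartridge still looks square. Pressing in stages.

>>> servo_tool(rows=[[0, 0, 0, 0.001, 0, 0.06, 0], [0, 0, 0, 0.001, 0, 0.11, 0], [0, 0, 0, 0.001, 0, 0.14, 0], [0, 0, 0, 0.001, 0, 0.16, 0], [0, 0, 0, 0.001, 0, 0.181, 0], [0, 0, 0, 0.001, 0, 0.181, 0]])

```text
t: 20.35
ee_pos: [537.0, 168.9, 69.0]
orientation: [-0.479, -3.1, -0.001]
ft_force: [-2.6, -0.5, 5.3]
width: 0.5
grasp_force: 3.1
```

>>> servo_tool(rows=[[0, 0, 0, 0, 0, 0.015, 0], [0, 0, 0, 0, 0, 0.03, 0], [0, 0, 0, 0, 0, 0.045, 0], [0, 0, 0, 0, 0, 0.06, 0], [0, 0, 0, 0, 0, 0.06, 0], [0, 0, 0, 0, 0, 0.06, 0]])

```text
t: 21.1
ee_pos: [537.0, 168.9, 57.4]
orientation: [-0.479, -3.1, -0.001]
ft_force: [-3.1, -1.3, 8.5]
width: 0.1
grasp_force: 3.9
```

>>> servo_tool(rows=[[0, 0, 0, 0, 0, 0.01, 0], [0, 0, 0, 0, 0, 0.02, 0], [0, 0, 0, 0, 0, 0.03, 0], [0, 0, 0, 0, 0, 0.04, 0], [0, 0, 0, 0, 0, 0.04, 0], [0, 0, 0, 0, 0, 0.04, 0], [0, 0, 0, 0, 0, 0.04, 0], [0, 0, 0, 0, 0, 0.04, 0]])

```text
t: 22.1
ee_pos: [537.0, 168.9, 49.5]
orientation: [-0.479, -3.1, -0.001]
ft_force: [-2.8, -2.1, 8.6]
width: 0.5
grasp_force: 4.3
```

```bash
python3 - <<'E'
from p import *
from m import *
chain(((537.5,168.9,49),180+yaw,0))
im,_=grab('side'); a=cv2.resize(im[140:230,255:355],(400,360),interpolation=cv2.INTER_CUBIC)
im,_=grab('top'); b=cv2.resize(im[140:230,215:315],(400,360),interpolation=cv2.INTER_CUBIC)
save('fin',np.hstack([a,b]))
E
```

```text
now 22.1 [537.  168.9  49.5] ft [-2.8 -2.1  8.6] w 0.5 q [ 0.28  0.59  1.86  0.    0.7  -0.98]
[537.5 168.9  49. ] 162.4 0 -> [-0.0, -0.003, 0.0] [-0.0024, 0.0006, 0.0024]
```

View pics/fin.png

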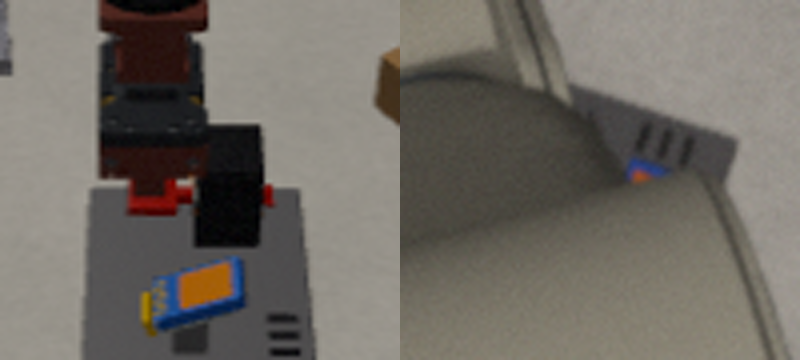

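The paddle is pressed to about 30.5 mm at 8.6 N with the cartridge unmoved (left 140-245, 257-335). Handing in.

```bash
python3 -c "
from workcell import ctrl
print(ctrl.close_job())"
```

```text
the job is handed in; nothing more can be done
None
```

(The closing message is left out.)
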